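# Show the finished handlebar to the inspection camera

### The job

One finished clip-on handlebar (black bar with its ring clamp fitted) lies on the bench among bare bars and loose clamps. Pick it up by its bar and hold its clamp up to the inspection camera: the clamp's bore centred in front of the lens and square to it, the clamp about 12 cm off the lens and the bar level. Finish while still holding it there, quite still and with nothing else supporting it; do not touch the camera, and leave the other things on the bench where they are.

Things in the scene. Friction and masses are not known exactly. Their poses are not given: they have to be found in the camera images.
- handlebar: Finished clip-on handlebar, 0.24-0.44 kg, 265 mm long, lying flat: black bar with a green ring clamp at one end, a dark bar-end weight at the other. Origin: at underside level, below the bare bar. x runs along the bar to the clamp (bar axis at z = 14 mm); z is parallel to the bore axis, up as it lies. It balances at about x = 20 mm.
- bar_mid (a point): Point on the handlebar's bar axis 14 mm above its origin, same axes: the place to grip, from above. The bare bar is 22 mm in diameter from x = -105 to 23 mm, with 3 mm free below it. At -105 to -130 mm follows the bar-end weight (28 mm diameter), at 23 to 55 mm the clamp's socket (28 mm diameter).
- bore (a point): Centre of the handlebar's clamp bore at half its height: 85 mm along x and 15 mm up from the handlebar's origin; same axes, z along the bore. The ring is 68 mm outside, 50 mm in the bore, 30 mm high; its pinch lugs (25 mm wide over both) reach 50 mm beyond the bore's centre along x.
- lens (a point): Centre of the inspection camera's lens front. z is the viewing direction, straight out of the lens, leaning 0.3 to 0.6 rad from straight up; y is level, along the tilt hinge. The lens front is flush with the front of a ring light 90 mm in diameter with a white face.
- camera: The camera's stand, fixed: base 150 x 130 x 10 mm with a U-bracket (92 mm over its cheeks, 95 mm high, tilt knob on the +y side) in which the grey camera head tips about a stiff level hinge 78 mm up; the lens front is 55 mm from the hinge. Origin under the hinge. The camera leans to -x. Behind, at x = 155 mm, stands a power supply 75 x 110 x 45 mm.
- bar_a: Bare black bar, 22 mm in diameter, 190 mm long (a further 20 mm of bright spigot at its +x end), lying along its x; origin under its middle. Bystander.
- bar_b: Another bare bar like bar_a. Bystander.
- clamp_a: Loose green clamp like the one on the handlebar, without a bar: ring 68 mm outside, 30 mm high, origin under the ring's centre, lugs to +x out to 50 mm, socket to -x out to 62 mm. Bystander.
- clamp_b: Another loose clamp like clamp_a. Bystander.
- hex_key: L-shaped dark hex key, 100 x 30 mm, 6 mm thick, lying flat; origin under its long leg. Bystander.
- tape_roll: Roll of paper tape lying flat, 96 mm in diameter, 45 mm high; origin under its centre. Bystander.

How it is judged:
By the outcome, as a careful person would: the job done as asked, in the order asked, and still so for the second after the job is handed in, while the arm keeps its last pose, push and grip.
It also fails if it takes over 32 s, if anything falls off the work surface, if the arm or the gripper's body presses on something with over 40 N, if the wrist force passes 120 N, or if a joint passes its speed limit or range.

### The arm

A 6-joint arm with a two-finger parallel gripper is mounted at the origin on the work surface. World frame = base frame: x ahead of the robot, y to its left, z up, the work surface at z = 0. Lengths are in m, angles in rad, forces in N, time in s.
With the tool pointing down it reaches from about 0.35 to 0.975 m from the base axis. Payload 4.9 kg.
Tool frame: the origin (TCP) lies midway between the tips of the shut fingers; the grasp point (between the pads) lies ctrl.grip_depth behind it (ctrl.grip_depth is the distance from the TCP to the grasp point, in m); y points along the fingers, z is the direction in which the jaws open and shut, and the axes are right-handed (so a half turn about y gives the same grasp; the last joint's range is limited). The gripper opens to 85 mm and grips with 20 to 120 N. Pads are 22 mm wide; open, the fingers measure 114 mm over their backs; the gripper's body (76 mm by 85 mm) begins 54 mm behind the grasp point. The pads swing forward as they close: fully open they stand 13 mm farther back than shut.
Start: joints at [1.147, 0.053, 1.613, -0, 1.476, -0.119], TCP at [0.188, 0.596, 0.231] pointing down, gripper open.
Joint ranges: [-3.01, 3.01], [-1.01, 2.22], [0.06, 2.58], [-1.02, 4.17], [0.09, 2.62], [-3.14, 3.14]. Speed limits (rad/s): [2.57, 2.57, 3.14, 3.14, 3.14, 3.14].

### API

Orientations are given as a rotation vector (axis times angle).
In Python, from station import ctrl gives the robot as it stands.
- The arm moves only by the tool jog_arm, never from a script. Its argument "moves" is a list of rows, each a list of 6 numbers: the shift along the tool's x, y, z in mm, then the turn, a rotation vector about the tool's x, y, z in rad. In form: [[x, y, z, wx, wy, wz], ...]. A call has 1 to 12 rows; each row shifts and turns the commanded pose from where the row before left it, along the tool's axes as they then stand; what a row does not reach is not made up. A row lasts 1/10 s, in which the tool goes at most 50 mm and 8.59 degrees, less where a joint would pass 70% of its speed; a pose out of reach is approached as far as the arm can. A call is refused whole if a number of a shift passes 50 or a number of a turn 0.15, either way. A call with a gripper value outside its range is refused whole. "grip" is the finger opening in mm, from 0 to 85.4, set as the call begins (left out, the last holds). The fingers move at their own pace and stop on an object; "grip_force" is the grip in N (left out, the last holds). Time passes only in rows, so rows that do not move let the fingers close. It gives the time, the measured TCP pose, the force and the opening at its end, in the units of the state.
- ctrl.get_obs(): the state, without advancing time (a new reading comes with each control period).
- ctrl.get_image(name): name is "scene" or "top" or "wrist"; returns the picture (384x512x3 uint8, red, green, blue); there is no depth.
- ctrl.camera_params(name): a dict with "fx", "fy", "cx", "cy" (pixels), "pose" (4x4, takes a point from camera to world coordinates); the wrist camera has in their place "T_tool_cam" (4x4, takes a point from camera to tool coordinates, whose origin is the TCP and whose axes are the tool frame's). Camera axes: x right, y up, looking along -z (the intrinsics and any distortion apply to the point x, -y, -z); pixel columns grow to the right and rows downward; lengths in m; the calibration is good to about 2 mm. A picture is of the moment at which its call begins: read the wrist's pose just before it. camera_params takes no time and is no camera call.
- ctrl.finish_job(): hands the job in, once; it reports no verdict.
The state is a dict: "t": time; "q": joint angles; "dq": joint speeds; "effort": joint torques, N m; "tool_pos": TCP position; "tool_rot": TCP orientation; "contact_force": force on the tool from outside, world axes, zero at the start; "wrist_torque": the same for the moment, N m; "opening": finger opening in m.
Only numpy, scipy, OpenCV 4.12 (cv2) and the standard library are available. Lean on these libraries where they do the work, as an engineer would, in place of code of your own. Each camera call takes 0.05 s, during which the arm holds its last target. There are 200 camera calls.

## Working session

There is one attempt and no reset: what is moved stays moved. The work goes in short steps, Python scripts to look and compute and a tool call to move; the robot and the scene stay as the last step left them, time stands still between calls to the robot, and variables do not carry over. Pictures are saved under pics/ and viewed, about 8 in all and at most 12, crops included, and the job is handed in when it is done.

Besides the shell and the picture viewer there is one more tool, called after "Call:" by a JSON object that holds its "name" and its "arguments". jog_arm: Moves the arm, as the interface text tells. Its arguments: {"type":"object","properties":{"moves":{"type":"array","items":{"type":"array","items":{"type":"number"}}},"grip":{"type":"number"},"grip_force":{"type":"number"}},"required":["moves"]}

```bash
mkdir -p pics; ls; python3 - <<'E'
from station import ctrl
import cv2,numpy as np
np.set_printoptions(precision=4,suppress=True)
o=ctrl.get_obs();print(o);print(ctrl.grip_depth)
for n in("scene","top"):
    cv2.imwrite(f"pics/{n}0.png",cv2.resize(ctrl.get_image(n)[:,:,::-1],(800,600),interpolation=cv2.INTER_CUBIC));print(n,ctrl.camera_params(n))
print(ctrl.camera_params("wrist"))
E
```

```text
pics
{'t': 0.0, 'q': array([ 1.147 ,  0.0534,  1.6143,  0.    ,  1.476 , -0.119 ]), 'dq': array([-0.0017, -0.0006,  0.001 ,  0.0005,  0.0008,  0.0006]), 'effort': array([  0.0001, -39.369 , -37.0175,  -0.0002,   0.0073,  -0.    ]), 'tool_pos': array([0.1873, 0.5956, 0.23  ]), 'tool_rot': array([-1.5595,  0.2397, -0.2388]), 'contact_force': array([-0.2788,  0.0614,  1.0783]), 'wrist_torque': array([-0.0617, -0.039 , -0.0307]), 'opening': 0.08529818357670325}
0.0187
scene {'fx': 426.3626552155897, 'fy': 426.3626552155897, 'cx': 259.46441553921005, 'cy': 189.474078372055, 'pose': array([[ 0.2007, -0.7794,  0.5935,  1.393 ],
       [ 0.9796,  0.1507, -0.1333, -0.0764],
       [ 0.0145,  0.6082,  0.7937,  1.1592],
       [ 0.    ,  0.    ,  0.    ,  1.    ]])}
top {'fx': 492.1130718202688, 'fy': 492.1130718202688, 'cx': 245.65077560672512, 'cy': 189.62637096615467, 'pose': array([[-0.0062,  0.9962, -0.0869,  0.515 ],
       [-1.    , -0.0057,  0.0055,  0.104 ],
       [ 0.005 ,  0.0869,  0.9962,  1.4087],
       [ 0.    ,  0.    ,  0.    ,  1.    ]])}
{'fx': 325.2027391224413, 'fy': 325.2027391224413, 'cx': 255.19733288941092, 'cy': 193.91965990982385, 'T_tool_cam': array([[ 0.0004, -0.965 , -0.2622, -0.0665],
       [-0.0002,  0.2622, -0.965 , -0.1423],
       [ 1.    ,  0.0005, -0.0001, -0.0002],
       [ 0.    ,  0.    ,  0.    ,  1.    ]])}
```

View pics/top0.png

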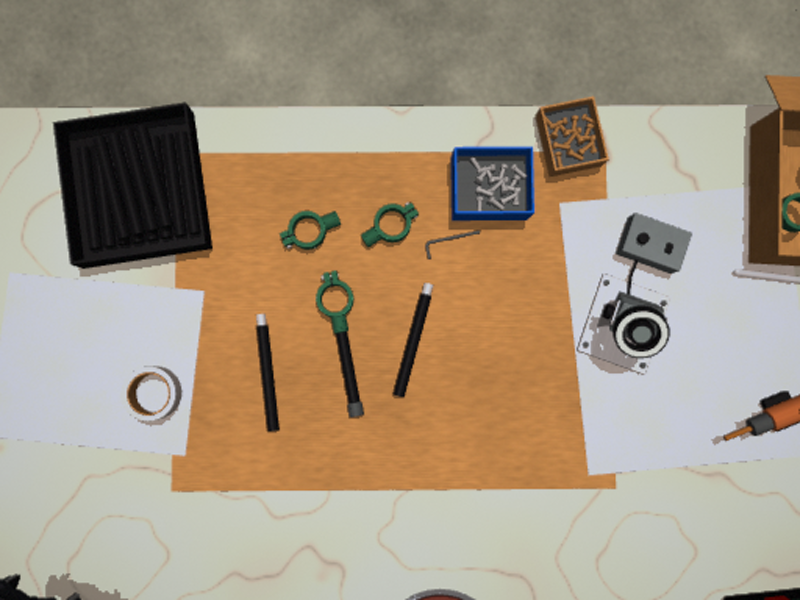

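View pics/scene0.png

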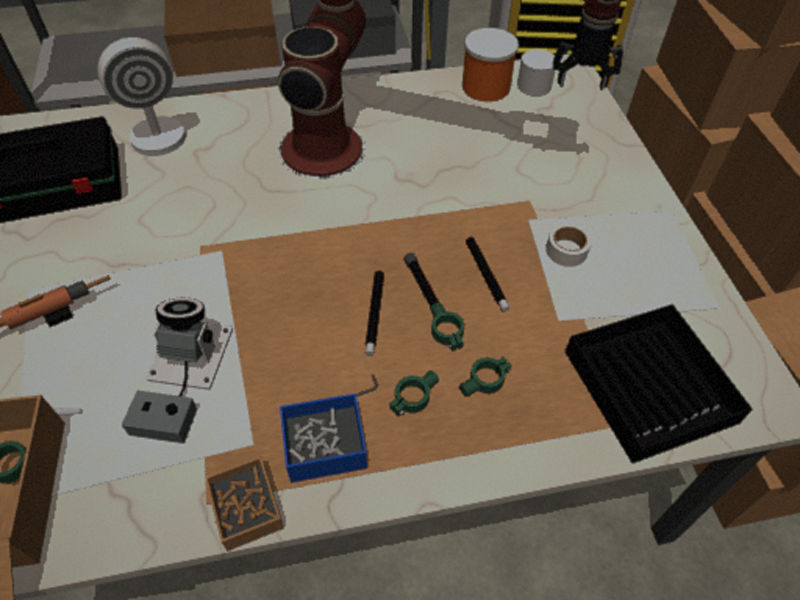

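The top view shows the handlebar (ring ~335,298, end weight ~356,410) between two bare bars, with the camera at ~(640,332) leaning toward the robot. Next, enlarged crops.

```bash
cat > h.py <<'E'
import numpy as np,cv2
from station import ctrl
from scipy.spatial.transform import Rotation as R
np.set_printoptions(precision=4,suppress=True)
def ray(n,u,v,T=None):
    p=ctrl.camera_params(n); P=p["pose"] if T is None else T
    d=P[:3,:3]@np.array([(u-p["cx"])/p["fx"],-(v-p["cy"])/p["fy"],-1]); return P[:3,3],d
def plane(n,u,v,z,T=None):
    c,d=ray(n,u,v,T); return c+d*(z-c[2])/d[2]
def proj(n,X,T=None):
    p=ctrl.camera_params(n); P=p["pose"] if T is None else T
    x=(np.atleast_2d(X)-P[:3,3])@P[:3,:3]
    return np.c_[p["cx"]-p["fx"]*x[:,0]/x[:,2],p["cy"]+p["fy"]*x[:,1]/x[:,2]]
def wristT(o):
    T=np.eye(4);T[:3,:3]=R.from_rotvec(o["tool_rot"]).as_matrix();T[:3,3]=o["tool_pos"]
    return T@ctrl.camera_params("wrist")["T_tool_cam"]
E
python3 - <<'E'
from h import *
im=ctrl.get_image("top")[:,:,::-1];cv2.imwrite("pics/topraw.png",im)
s=ctrl.get_image("scene")[:,:,::-1];cv2.imwrite("pics/sceneraw.png",s)
c=lambda im,x,y,w,h,k:cv2.resize(im[y:y+h,x:x+w],None,fx=k,fy=k,interpolation=cv2.INTER_CUBIC)
A=c(im,180,170,66,100,6) # 396x600
B=c(im,365,170,66,50,6)
C=c(s,85,180,66,50,6)
cv2.imwrite("pics/crop.png",np.hstack([A,np.vstack([B,C])]))
E
```

```text
(no output)
```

View pics/crop.png

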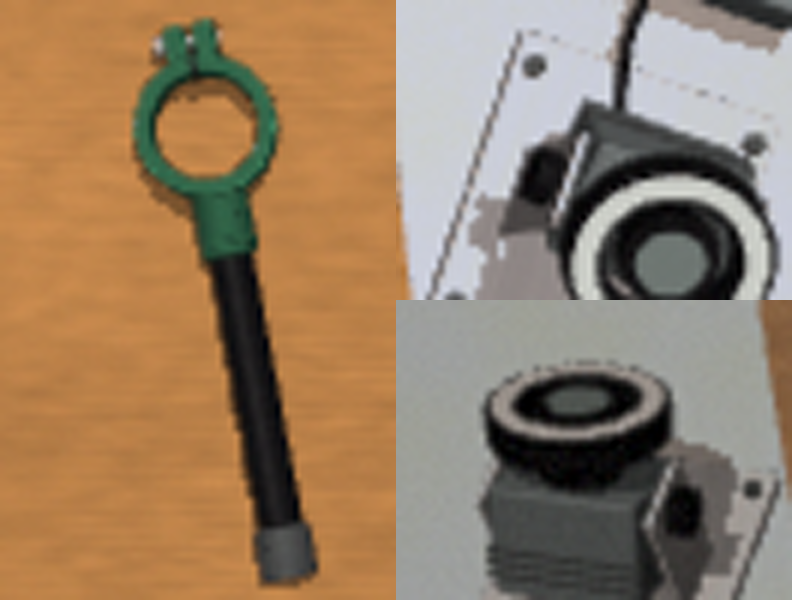

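```bash
python3 - <<'E'
from h import *
o=ctrl.get_obs();print(R.from_rotvec(o["tool_rot"]).as_matrix())
ra=lambda x,y:(180+x/6,170+y/6)
ring=plane("top",*ra(206,127),.027);end=plane("top",*ra(288,578),.014)
s1=plane("top",*ra(231,256),.014);w1=plane("top",*ra(283,525),.014)
print("ring",ring,"end",end,"s1",s1,"w1",w1)
# scene: ring ctr approx px(448,327)/1.5625, end (411,259)/1.5625
print("scene ring",plane("scene",448/1.5625,327/1.5625,.027),"end",plane("scene",410/1.5625,258/1.5625,.018))
d=ring-end;print("yaw",np.arctan2(d[1],d[0]),np.linalg.norm(d[:2]), "yaw bar",np.arctan2(*(s1-w1)[[1,0]]))
print("lens top",plane("top",410.5,212.7,.128),"scene",plane("scene",115.5,196.5,.128))
rb=lambda x,y:(365+(x-396)/6,170+y/6)
for p in((520,32),(432,298),(535,66),(754,145),(455,298)):print("base",plane("top",*rb(*p),.01))
for p in((603,275),(577,350),(645,373),(586,344),(643,366)):print("base full",plane("top",p[0]/1.5625,p[1]/1.5625,.01))
for p in((638,213),(691,236),(679,270),(617,249)):print("psu",plane("top",p[0]/1.5625,p[1]/1.5625,.045))
E
```

```text
[[ 0.9539 -0.0006  0.3001]
 [-0.3001 -0.0012  0.9539]
 [-0.0002 -1.     -0.0013]]
ring [0.6317 0.1846 0.027 ] end [0.4209 0.1472 0.014 ] s1 [0.5717 0.1736 0.014 ] w1 [0.4455 0.1494 0.014 ]
scene ring [0.6422 0.1842 0.027 ] end [0.4356 0.1472 0.018 ]
yaw 0.17579118366826738 0.21410068620219094 yaw bar 0.1894064053731169
lens top [ 0.5639 -0.3323  0.128 ] scene [ 0.5661 -0.3313  0.128 ]
base [ 0.6759 -0.305   0.01  ]
base [ 0.5493 -0.2594  0.01  ]
base [ 0.6595 -0.3117  0.01  ]
base [ 0.6211 -0.4149  0.01  ]
base [ 0.5493 -0.2703  0.01  ]
base full [ 0.6739 -0.3057  0.01  ]
base full [ 0.5371 -0.2541  0.01  ]
base full [ 0.4947 -0.3764  0.01  ]
base full [ 0.5479 -0.2708  0.01  ]
base full [ 0.5074 -0.3732  0.01  ]
psu [ 0.7819 -0.362   0.045 ]
psu [ 0.7395 -0.4559  0.045 ]
psu [ 0.6782 -0.4319  0.045 ]
psu [ 0.7167 -0.322   0.045 ]
```

Call:
{"name": "jog_arm", "arguments": {"moves": [[0,0,0,0,-0.1225,0],[0,0,0,0,-0.1225,0],[0,0,0,0,-0.1225,0],[0,0,0,0,-0.1225,0],[23.9,0,-40.4,0,0,0],[23.9,0,-40.4,0,0,0],[23.9,0,-40.4,0,0,0],[23.9,0,-40.4,0,0,0],[23.9,0,-40.4,0,0,0],[23.9,0,-40.4,0,0,0],[23.9,0,-40.4,0,0,0],[23.9,0,-40.4,0,0,0]]}}

```text
t: 1.4
tool_pos: [0.4359, 0.3121, 0.2313]
tool_rot: [-1.566, -0.146, 0.145]
contact_force: [0.6, 0.2, -0.7]
opening: 0.0855
```

Call:
{"name": "jog_arm", "arguments": {"moves": [[23.9,0,-40.4,0,0,0],[23.9,0,-40.4,0,0,0],[23.9,0,-40.4,0,0,0],[23.9,0,-40.4,0,0,0],[0,30,0,0,0,0],[0,30,0,0,0,0],[0,0,0,0,0,0],[0,0,0,0,0,0]]}}

```text
t: 2.2
tool_pos: [0.5583, 0.1725, 0.171]
tool_rot: [-1.566, -0.144, 0.147]
contact_force: [-0.3, -0.1, 1.2]
opening: 0.0855
```

```bash
python3 - <<'E'
from h import *
o=ctrl.get_obs();T=wristT(o)
im=ctrl.get_image("wrist")[:,:,::-1].copy()
print(o["t"],o["tool_pos"],R.from_rotvec(o["tool_rot"]).as_matrix(),o["q"],o["contact_force"])
big=cv2.resize(im,None,fx=1.5,fy=1.5)
h=np.array([.5485,.1687,0]);e=np.array([np.cos(.185),np.sin(.185),0])
for p in[h+.085*e+[0,0,.03],h+.023*e+[0,0,.025],h-.105*e+[0,0,.025],h+.008*e+[0,0,.025]]:
    q=proj("wrist",p,T)[0]*1.5;print(q);cv2.drawMarker(big,tuple(int(a) for a in q),(0,0,255),0,12)
cv2.imwrite("pics/w1.png",big)
E
```

```text
2.2 [0.5583 0.1725 0.171 ] [[ 0.9829 -0.0016 -0.1843]
 [ 0.1843 -0.0003  0.9829]
 [-0.0016 -1.      0.    ]] [ 0.1723  0.0021  1.7669  0.      1.3741 -1.5838] [-0.314  -0.1132  1.1503]
[379.8083 388.7561]
[379.6855 292.6924]
[379.2807  65.9775]
[379.6428 268.7782]
```

View pics/w1.png

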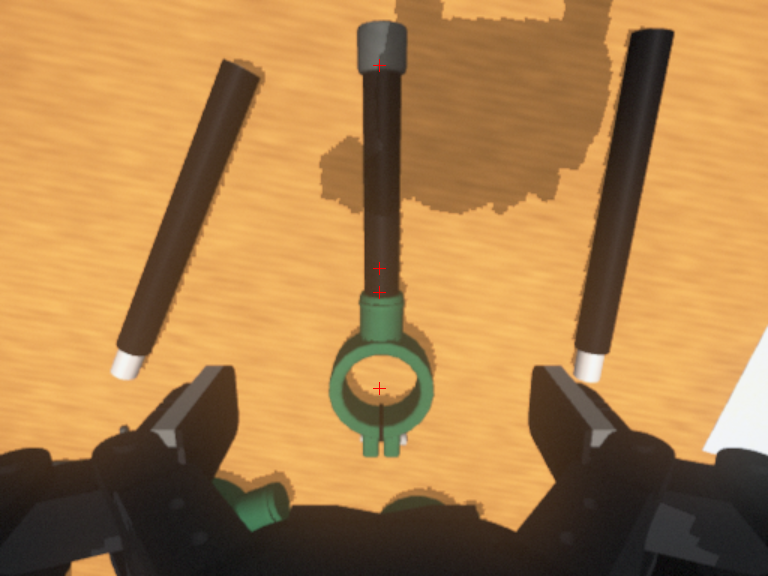

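The wrist view shows the bar centred between the jaws at u≈381, within 1 mm of the estimate. Descending and gripping.

Call:
{"name": "jog_arm", "arguments": {"moves": [[0,40,1,0,0,0],[0,40,0,0,0,0],[0,40,0,0,0,0],[0,30,0,0,0,0],[0,12,0,0,0,0],[0,5,0,0,0,0],[0,0,0,0,0,0]]}}

```text
t: 2.95
tool_pos: [0.5599, 0.1739, 0.006]
tool_rot: [-1.566, -0.148, 0.144]
contact_force: [1.0, -0.2, -0.3]
opening: 0.0852
```

Call:
{"name": "jog_arm", "arguments": {"moves": [[0,0,0,0,0,0],[0,0,0,0,0,0],[0,0,0,0,0,0],[0,0,0,0,0,0],[0,0,0,0,0,0],[0,0,0,0,0,0],[0,0,0,0,0,0],[0,0,0,0,0,0]], "grip": 10, "grip_force": 70}}

```text
t: 3.75
tool_pos: [0.5592, 0.1733, 0.0053]
tool_rot: [-1.566, -0.146, 0.145]
contact_force: [-1.7, -1.6, 5.6]
opening: 0.0195
```

The opening of 19.5 mm is below 22, so the pads may be gripping above the axis. I'll regrip 4 mm lower.

Call:
{"name": "jog_arm", "arguments": {"moves": [[0,0,0,0,0,0],[0,0,0,0,0,0],[0,2,0,0,0,0],[0,2,0,0,0,0],[0,0,0,0,0,0]], "grip": 40}}

```text
t: 4.25
tool_pos: [0.558, 0.1734, -0.0004]
tool_rot: [-1.566, -0.144, 0.146]
contact_force: [0.1, -0.4, -0.2]
opening: 0.0402
```

Call:
{"name": "jog_arm", "arguments": {"moves": [[0,0,0,0,0,0],[0,0,0,0,0,0],[0,0,0,0,0,0],[0,0,0,0,0,0],[0,0,0,0,0,0],[0,0,0,0,0,0]], "grip": 10, "grip_force": 70}}

```text
t: 4.85
tool_pos: [0.5586, 0.1734, 0.0004]
tool_rot: [-1.566, -0.145, 0.145]
contact_force: [-1.4, -0.5, 1.9]
opening: 0.0195
```

Call:
{"name": "jog_arm", "arguments": {"moves": [[0,-15,0,0,0,0],[0,-35,0,0,0,0],[0,-45,0,0,0,0],[0,-45,0,0,0,0],[0,-45,0,0,0,0],[0,-45,0,0,0,0],[0,-30,0,0,0,0],[0,-10,0,0,0,0]], "grip_force": 80}}

```text
t: 5.65
tool_pos: [0.5599, 0.1738, 0.2757]
tool_rot: [-1.565, -0.152, 0.14]
contact_force: [0.1, 0.1, -3.3]
opening: 0.0196
```

Call:
{"name": "jog_arm", "arguments": {"moves": [[-5,-2,-15,0,0,0],[-10,-4,-35,0,0,0],[-11,-4,-40,0,0,0],[-11,-4,-40,0,0,0],[-11,-4,-40,0,0,0],[-11,-4,-40,0,0,0],[-11,-4,-40,0,0,0],[-11,-4,-40,0,0,0],[-11,-4,-40,0,0,0],[-11,-4,-40,0,0,0],[-6,-2,-18,0,0,0],[-3,0,-7,0,0,0]]}}

```text
t: 6.85
tool_pos: [0.5193, -0.2375, 0.3072]
tool_rot: [-1.564, -0.139, 0.146]
contact_force: [-0.1, 0.8, -3.8]
opening: 0.0192
```

Call:
{"name": "jog_arm", "arguments": {"moves": [[0,0,0,0,0.06,0],[0,0,0,0,0.12,0],[0,0,0,0,0.13,0],[0,0,0,0,0.13,0],[0,0,0,0,0.13,0],[0,0,0,0,0.13,0],[0,0,0,0,0.13,0],[0,0,0,0,0.13,0],[0,0,0,0,0.13,0],[0,0,0,0,0.13,0],[0,0,0,0,0.13,0],[0,0,0,0,0.13,0]]}}

```text
t: 8.05
tool_pos: [0.5203, -0.2342, 0.3078]
tool_rot: [-1.326, 1.01, -1.003]
contact_force: [0.7, 0.7, -3.4]
opening: 0.0193
```

Call:
{"name": "jog_arm", "arguments": {"moves": [[0,0,0,0,0.13,0],[0,0,0,0,0.13,0],[0,0,0,0,0.13,0],[0,0,0,0,0.13,0],[0,0,0,0,0.105,0],[0,0,0,0.05,0,0],[0,0,0,0.1,0,0],[0,0,0,0.1,0,0],[0,0,0,0.1,0,0],[0,0,0,0.07,0,0],[0,0,0,0,0,0],[0,0,0,0,0,0]]}}

```text
t: 9.25
tool_pos: [0.5204, -0.2346, 0.3085]
tool_rot: [-0.763, 1.09, -1.673]
contact_force: [0.7, -0.2, -2.9]
opening: 0.0194
```

```bash
python3 - <<'E'
from h import *
o=ctrl.get_obs();T=wristT(o)
im=ctrl.get_image("wrist")[:,:,::-1].copy()
M=R.from_rotvec(o["tool_rot"]).as_matrix()
print(o["t"],o["tool_pos"],M,o["q"],o["contact_force"],o["opening"])
cv2.imwrite("pics/w2raw.png",im);np.save("w2T.npy",T);np.savez("w2o.npz",**{k:o[k] for k in("tool_pos","tool_rot")})
cv2.imwrite("pics/w2.png",cv2.resize(im,None,fx=1.5625,fy=1.5625,interpolation=cv2.INTER_CUBIC))
L=np.array([.565,-.332,.128]);print("lens px",proj("wrist",L,T)*1.5625)
b=o["tool_pos"]+M@[.0745,-.015,0];print("bore px",proj("wrist",b,T)*1.5625,"bore",b)
E
```

```text
9.25 [ 0.5204 -0.2346  0.3085] [[-0.3414  0.3801  0.8596]
 [-0.9399 -0.1374 -0.3125]
 [-0.0007 -0.9147  0.4042]] [-0.6049 -0.388   1.9144  0.1103  1.2134 -0.2739] [ 0.73   -0.2109 -2.9496] 0.01943847909612885
lens px [[393.5216 371.4364]]
bore px [[399.8282 628.2513]] bore [ 0.4893 -0.3025  0.3222]
```

View pics/w2.png

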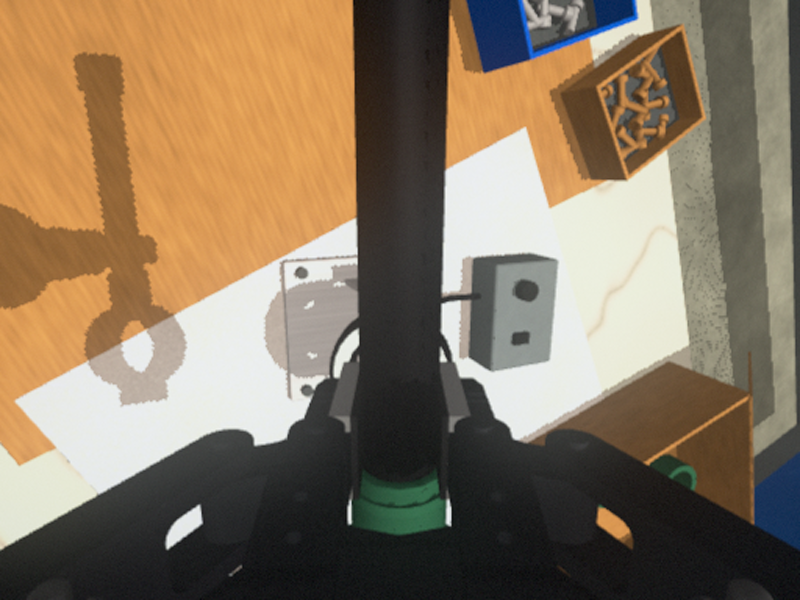

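The bar hides the lens, though the base's near edge is seen (283,260)-(291,400). I'll step aside to see the ring face.

Call:
{"name": "jog_arm", "arguments": {"moves": [[10,0,-20,0,0,0],[25,0,-40,0,0,0],[25,0,-40,0,0,0],[10,0,-20,0,0,0],[0,0,0,0,0,0],[0,0,0,0,0,0]]}}

```text
t: 9.9
tool_pos: [0.3946, -0.2642, 0.2618]
tool_rot: [-0.761, 1.087, -1.676]
contact_force: [0.8, -0.4, -3.0]
opening: 0.0195
```

```bash
python3 - <<'E'
from h import *
T2=np.load("w2T.npy")
k=1.5625
a,b=[plane("wrist",u/k,v/k,.01,T2) for u,v in((283,260),(291,400))]
print("base edge",a,b,np.arctan2(*(b-a)[[1,0]]))
o=ctrl.get_obs();T=wristT(o)
im=ctrl.get_image("wrist")[:,:,::-1].copy()
print(o["t"],o["tool_pos"],o["contact_force"])
cv2.imwrite("pics/w3raw.png",im);np.save("w3T.npy",T)
cv2.imwrite("pics/w3.png",cv2.resize(im,None,fx=k,fy=k,interpolation=cv2.INTER_CUBIC))
L=np.array([.565,-.332,.128]);print("lens px",proj("wrist",L,T)*k)
E
```

```text
base edge [ 0.5392 -0.2536  0.01  ] [ 0.4944 -0.3753  0.01  ] -1.9232121552245647
9.9 [ 0.3946 -0.2642  0.2618] [ 0.776  -0.4171 -2.9866]
lens px [[564.9792 273.4149]]
```

View pics/w3.png

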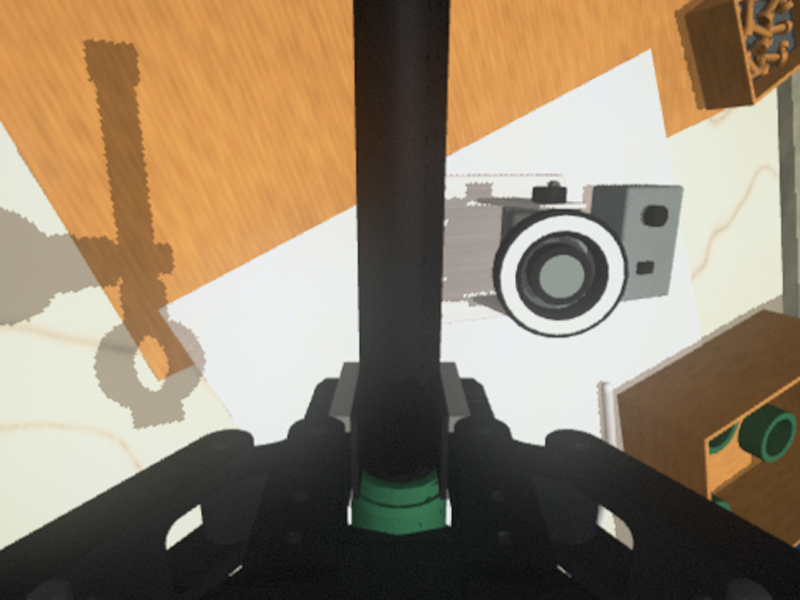

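```bash
cat > fit.py <<'E'
from h import *
from scipy.optimize import least_squares
K=8
def edges(f,u,v,w):
    im=cv2.imread(f,0);x0,y0=int(u-w),int(v-w)
    c=cv2.resize(im[y0:y0+2*w,x0:x0+2*w],None,fx=K,fy=K,interpolation=cv2.INTER_CUBIC)
    b=(c<(c.max()*.55)).astype(np.uint8)
    n,l,s,cc=cv2.connectedComponentsWithStats(b)
    cx,cy=int((u-x0+.5)*K),int((v-y0+.5)*K)
    ins=(l==l[cy,cx]).astype(np.uint8)
    ct=max(cv2.findContours(ins,cv2.RETR_EXTERNAL,cv2.CHAIN_APPROX_NONE)[0],key=len)
    hull=cv2.convexHull(ct)
    pts=ct[:,0][::4].astype(float); 
    return (pts+.5)/K-.5+[x0,y0],c,cv2.fitEllipse(ct)
T3=np.load("w3T.npy")
V=[("scene","pics/sceneraw.png",115.5,196.8,24,None),("top","pics/topraw.png",411,213.7,24,None),("wrist","pics/w3raw.png",561/1.5625,275/1.5625,50,T3)]
D=[]
for n,f,u,v,w,T in V:
    p,c,e=edges(f,u,v,w);D.append((n,p,T,w));print(n,len(p),np.array(e[1])/K,e[2],np.array(e[0])/K+[int(u-w),int(v-w)])
yaw=-.3524;cx=np.array([np.cos(yaw),np.sin(yaw),0]);ly=np.array([-np.sin(yaw),np.cos(yaw),0])
def res(x,full=False):
    l,r=x[:2];nz=-np.sin(l)*cx+[0,0,np.cos(l)];lx=np.cross(ly,nz);out=[]
    for i,(n,p,T,w) in enumerate(D):
        C=np.array([x[2+2*i],x[3+2*i],.078+.055*np.cos(l)])
        q=[]
        for u,v in p:
            c,d=ray(n,u,v,T);X=c+d*((C-c)@nz)/(d@nz);q.append(np.linalg.norm(X-C)-r)
        out.append(np.array(q)*1000/np.sqrt(len(q)))
    return [np.sqrt((o**2).sum()) for o in out] if full else np.concatenate(out)
if __name__=="__main__":
    for l0 in(None,):
        s=least_squares(res,[.45,.03]+[.565,-.332]*3,loss="soft_l1",f_scale=.05)
        print(s.x,"rms mm",res(s.x,True))
    for l in(.35,.45,.55):
        s=least_squares(lambda y:res(np.r_[l,y]),[.03]+[.565,-.332]*3);print(l,s.x,res(np.r_[l,s.x],True))
E
python3 fit.py
```

```text
scene 96 [ 9.2303 21.8203] 86.00276947021484 [115.218  196.7536]
top 134 [21.8632 25.0757] 79.6016616821289 [410.831 213.981]
wrist 794 [127.3751 182.6916] 152.62464904785156 [339.9326 143.5999]Traceback (most recent call last):
  File "fit.py", line 32, in <module>
    s=least_squares(res,[.45,.03]+[.565,-.332]*3,loss="soft_l1",f_scale=.05)
    return func(*args, **kwargs)
    vector_fun = VectorFunction(
        fun_wrapped,
    ...<6 lines>...
        workers=workers
    )
    self.J, dct = approx_derivative(
                  ~~~~~~~~~~~~~~~~~^
        self.fun_wrapped, self.x, f0=self.f, **finite_diff_options
        ^^^^^^^^^^^^^^^^^^^^^^^^^^^^^^^^^^^^^^^^^^^^^^^^^^^^^^^^^^
    )
    ^
    J, _nfev = _dense_difference(fun_wrapped, x0, f0, h,
               ~~~~~~~~~~~~~~~~~^^^^^^^^^^^^^^^^^^^^^^^^
                             use_one_sided, method,
                             ^^^^^^^^^^^^^^^^^^^^^^
                             mf)
                             ^^^
    df = [f_eval - f0 for f_eval in f_evals]
                                    ^^^^^^^
    f = np.atleast_1d(self.fun(x, *self.args, **self.kwargs))
                      ~~~~~~~~^^^^^^^^^^^^^^^^^^^^^^^^^^^^^^
    return np.atleast_1d(self.fun(x))
                         ~~~~~~~~^^^
    return self.f(x, *self.args, **self.kwargs)
           ~~~~~~^^^^^^^^^^^^^^^^^^^^^^^^^^^^^^
  File "fit.py", line 27, in res
    c,d=ray(n,u,v,T);X=c+d*((C-c)@nz)/(d@nz);q.append(np.linalg.norm(X-C)-r)
        ~~~^^^^^^^^^
  File "h.py", line 6, in ray
    p=ctrl.camera_params(n); P=p["pose"] if T is None else T
ValueError: time passes only in moves, steps and waits
```

```bash
sed -i 's/^def ray/import functools\ncp=functools.lru_cache(None)(ctrl.camera_params)\ndef ray/; s/p=ctrl.camera_params(n)/p=cp(n)/' h.py; sed -i 's/c.max()\*.55/np.percentile(c,97)*.73/' fit.py; python3 fit.py
```

```text
scene 101 [ 9.9154 22.3877] 86.49718475341797 [115.1485 196.6999]
top 137 [22.3327 25.5432] 79.60161590576172 [410.8084 213.9686]
wrist 334 [56.2941 61.0722] 59.97299575805664 [359.7356 176.401 ]
[ 0.4511  0.0315  0.5642 -0.3334  0.5616 -0.3319  0.5619 -0.3327] rms mm [np.float64(1.1680266691145456), np.float64(0.3453637563973894), np.float64(0.23328644298538886)]
0.35 [ 0.0306  0.5658 -0.3329  0.5616 -0.3312  0.5605 -0.3315] [np.float64(2.6530302878169105), np.float64(0.8720601170093224), np.float64(1.2102150481031215)]
0.45 [ 0.0316  0.564  -0.3335  0.5616 -0.3319  0.5619 -0.3327] [np.float64(1.1333416770393465), np.float64(0.33136382505611695), np.float64(0.26544932035241287)]
0.55 [ 0.0332  0.5617 -0.3341  0.5616 -0.3327  0.5638 -0.3342] [np.float64(3.8196997581033987), np.float64(1.0066326847174087), np.float64(1.9406489870156396)]
```

```bash
cat > tgt.py <<'E'
from h import *
yaw,l=-.3524,.451
cx=np.array([np.cos(yaw),np.sin(yaw),0]);ly=np.array([-np.sin(yaw),np.cos(yaw),0]);nz=-np.sin(l)*cx+[0,0,np.cos(l)]
L=np.array([.5622,-.3326,.1275]);Mt=np.c_[-ly,-nz,np.cross(ly,nz)]
def go(boff=(.0743,-.015,0),d=.122):
    o=ctrl.get_obs();M=R.from_rotvec(o["tool_rot"]).as_matrix()
    P=L+d*nz-Mt@np.array(boff)
    print(o["t"],"shift mm (before turn)",M.T@(P-o["tool_pos"])*1e3,"turn",R.from_matrix(M.T@Mt).as_rotvec(),"q",o["q"])
    return o,P
E
python3 -c "
from tgt import *
go(d=.122)"
```

```text
9.95 shift mm (before turn) [-67.1586  89.9406 106.7601] turn [ 0.0303  0.0034 -0.0014] q [-0.8681 -0.6459  2.1602  0.2142  1.2636 -0.5467]
```

Call:
{"name": "jog_arm", "arguments": {"moves": [[-10,0,15,0.03,0.003,0],[-20,0,35,0,0,0],[-20,0,35,0,0,0],[-13,10,18,0,0,0],[-4,20,4,0,0,0],[0,20,0,0,0,0],[0,20,0,0,0,0],[0,13,0,0,0,0],[0,7,0,0,0,0],[0,0,0,0,0,0],[0,0,0,0,0,0]]}}

```text
t: 11.05
tool_pos: [0.5452, -0.2476, 0.2275]
tool_rot: [-0.739, 1.06, -1.69]
contact_force: [-0.4, 0.2, -2.4]
opening: 0.02
```

```bash
python3 - <<'E'
from tgt import *
o,P=go()
c=lambda im,x,y,w,h,k:cv2.resize(im[y:y+h,x:x+w],None,fx=k,fy=k,interpolation=cv2.INTER_CUBIC)
M=R.from_rotvec(o["tool_rot"]).as_matrix()
s=ctrl.get_image("scene")[:,:,::-1].copy();t=ctrl.get_image("top")[:,:,::-1].copy()
cv2.imwrite("pics/s4raw.png",s);cv2.imwrite("pics/t4raw.png",t)
b=o["tool_pos"]+M@[.0743,-.015,0]
ims=[]
for n,im in(("scene",s),("top",t)):
    x,y=[int(a)-50 for a in proj(n,b)[0]];x+=-5 if n=="top" else 5
    k=4;z=c(im,x,y,100,130 if n=="x" else 100,k)
    a=np.linspace(0,2*np.pi,73)
    for off,r,col in((-.030,.025,(0,0,255)),(0,.034,(0,255,255))): # top face bore, outer
        X=o["tool_pos"]+(M@(np.array([.0743,off,0])[:,None]+np.array([r*np.cos(a),0*a,r*np.sin(a)]))).T
        q=(proj(n,X)-[x,y]+.5)*k-.5
        if r==.034:
            X=o["tool_pos"]+(M@(np.array([.0743,-.03,0])[:,None]+np.array([r*np.cos(a),0*a,r*np.sin(a)]))).T;q=(proj(n,X)-[x,y]+.5)*k-.5
        cv2.polylines(z,[q.astype(np.int32)],True,col,1)
    ims.append(z)
cv2.imwrite("pics/hold.png",np.hstack(ims))
E
```

```text
11.05 shift mm (before turn) [-0.3895  2.7481 -2.8458] turn [-0.0001  0.0004 -0.0013] q [-0.602  -0.2918  1.9814  0.1284  1.0171 -0.2937]
```

View pics/hold.png

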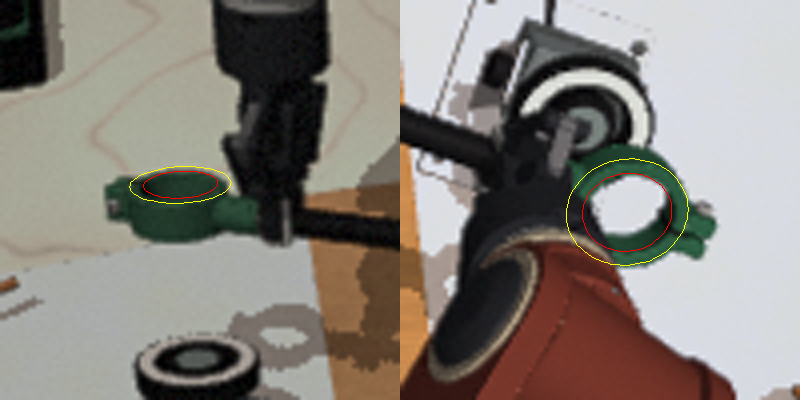

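The overlay matches the clamp within about 1 mm in both views. I'll trim, then check level and average the readings.

Call:
{"name": "jog_arm", "arguments": {"moves": [[0,1,-1.2,0,0,0],[0,1,-1.2,0,0,0],[0,0,0,0,0,0],[0,0,0,0,0,0],[0,0,0,0,0,0]]}}

```text
t: 11.65
tool_pos: [0.5435, -0.247, 0.2237]
tool_rot: [-0.74, 1.062, -1.69]
contact_force: [0.2, -0.6, -3.8]
opening: 0.0193
```

```bash
python3 - <<'E'
from tgt import *
ps=[];rs=[]
for i in range(8):
    im={n:ctrl.get_image(n)[:,:,::-1].copy() for n in(("scene","top")[i%2],)}
    for n in im:cv2.imwrite(f"pics/{n[0]}5raw.png",im[n])
    o=ctrl.get_obs();ps.append(o["tool_pos"]);rs.append(o["tool_rot"])
p=np.mean(ps,0);Rm=R.from_rotvec(rs).mean();M=Rm.as_matrix()
P=L+.122*nz-Mt@[.0743,-.015,0]
print(o["t"],p,np.std(ps,0),"shift mm",M.T@(P-p)*1e3,"turn",R.from_matrix(M.T@Mt).as_rotvec())
np.savez("h5.npz",p=p,M=M)
a=np.linspace(0,2*np.pi,73);k=4;ims=[]
for n in("scene","top"):
    im=cv2.imread(f"pics/{n[0]}5raw.png")
    pr=lambda X:proj(n,p+np.atleast_2d(X)@M.T)
    c0=pr([0,-.015,0])[0];x,y=int(c0[0])-50,int(c0[1])-(45 if n=="scene" else 50)
    z=cv2.resize(im[y:y+100,x:x+100],None,fx=k,fy=k,interpolation=cv2.INTER_CUBIC)
    g=lambda X:((pr(X)-[x,y]+.5)*k-.5).astype(np.int32)
    for yy in(-.03,0):
        X=np.c_[.0743+.034*np.cos(a),yy+0*a,.034*np.sin(a)];cv2.polylines(z,[g(X)],True,(0,255,255),1)
    cv2.polylines(z,[g([[-.141,-.014,0],[.0743,-.014,0]])],False,(0,0,255),1)
    for s in(1,-1):
        dv=[0,.011*s,0] if n=="scene" else [0,0,.011*s]
        cv2.polylines(z,[g(np.array([[-.141,-.014,0],[.01,-.014,0]])+dv)],False,(255,0,255),1)
    ims.append(z)
cv2.imwrite("pics/hold5.png",np.hstack(ims))
E
```

```text
12.05 [ 0.5436 -0.247   0.2237] [0. 0. 0.] shift mm [-0.4303  0.098   0.3884] turn [ 0.001   0.     -0.0014]
```

View pics/hold5.png

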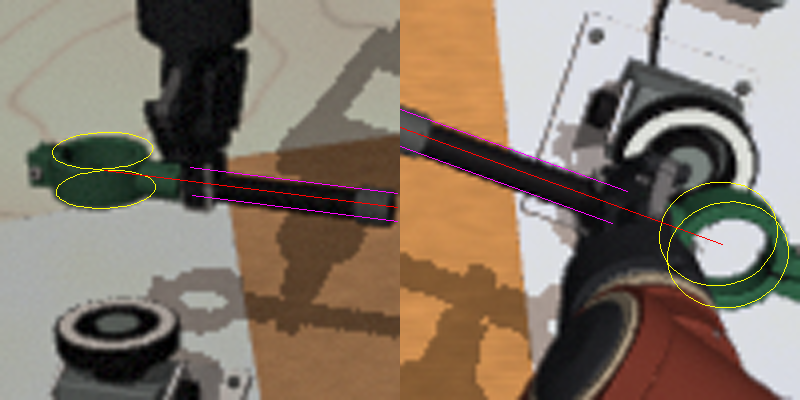

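Overlay is within about 2 mm in both. A quick numeric check of the bar's slope in the scene image comes next, since sag would show there.

```bash
python3 - <<'E'
from tgt import *
h=np.load("h5.npz");p,M=h["p"],h["M"]
im=cv2.imread("pics/s5raw.png")
g=im[:,:,2].astype(float)
def line(xs):
    return np.array(xs)
A=proj("scene",p+np.array([[-.110,-.014,0],[-.02,-.014,0]])@M.T);print("pred axis px",A)
sl=(A[0,1]-A[1,1])/(A[0,0]-A[1,0])
lo,hi=sorted(A[:,0]);C=[]
for u in range(int(lo)+2,int(hi)-4):
    v0=A[0,1]+sl*(u-A[0,0]);vs=np.arange(int(v0)-10,int(v0)+12)
    col=cv2.resize(g[vs[0]:vs[-1]+1,u:u+1],(1,len(vs)*8),interpolation=cv2.INTER_LINEAR)[:,0]
    yy=(np.arange(len(col))+.5)/8-.5+vs[0]
    bg=np.median(col[:16]);m=col<.5*(bg+col.min());i=np.where(m)[0]
    # contiguous run around the prediction
    c=np.argmin(abs(yy-v0));a=b=c
    while a>0 and m[a-1]:a-=1
    while b<len(m)-1 and m[b+1]:b+=1
    C.append((u,yy[a],yy[b],v0))
C=np.array(C);mid=(C[:,1]+C[:,2])/2
print(np.c_[C,mid-C[:,3]])
f=np.polyfit(C[:,0],mid,1);print("slope meas",f[0],"pred",sl,"px len",hi-lo)
# what pitch about tool z explains slope diff
for d in(-.02,.02):
    Q=R.from_rotvec([0,0,d]).as_matrix();B=proj("scene",p+(np.array([[-.11,-.014,0],[-.02,-.014,0]])@Q.T)@M.T)
    print(d,(B[0,1]-B[1,1])/(B[0,0]-B[1,0]))
E
```

```text
pred axis px [[174.3274 166.1935]
 [143.6313 162.345 ]]
[[145.     159.3125 166.9375 162.5166   0.6084]
 [146.     159.4375 167.1875 162.642    0.6705]
 [147.     159.6875 167.1875 162.7674   0.6701]
 [148.     159.6875 167.1875 162.8928   0.5447]
 [149.     159.6875 167.3125 163.0181   0.4819]
 [150.     159.8125 167.3125 163.1435   0.419 ]
 [151.     160.1875 167.4375 163.2689   0.5436]
 [152.     160.1875 167.5625 163.3942   0.4808]
 [153.     160.3125 167.9375 163.5196   0.6054]
 [154.     160.4375 168.0625 163.645    0.605 ]
 [155.     160.9375 167.8125 163.7704   0.6046]
 [156.     161.0625 167.6875 163.8957   0.4793]
 [157.     161.3125 167.8125 164.0211   0.5414]
 [158.     161.4375 168.1875 164.1465   0.666 ]
 [159.     161.4375 168.5625 164.2718   0.7282]
 [160.     161.6875 168.4375 164.3972   0.6653]
 [161.     161.5625 168.8125 164.5226   0.6649]
 [162.     161.4375 169.1875 164.648    0.6645]
 [163.     161.6875 169.0625 164.7733   0.6017]
 [164.     161.8125 169.0625 164.8987   0.5388]
 [165.     161.9375 169.1875 165.0241   0.5384]
 [166.     161.8125 169.3125 165.1495   0.413 ]
 [167.     161.8125 169.4375 165.2748   0.3502]
 [168.     162.3125 169.3125 165.4002   0.4123]
 [169.     162.5625 169.6875 165.5256   0.5994]]
slope meas 0.12235576923076909 pred 0.125372136689202 px len 30.696084442914128
-0.02 0.14423455751920575
0.02 0.10646772202226885
```

```bash
python3 -c "
from station import ctrl
o=ctrl.get_obs();print(o['t'],abs(o['dq']).max(),o['opening']);print(ctrl.finish_job())"
```

```text
12.05 0.002165692815819244 0.019896904602030623
the job is handed in; nothing more can be done
None
```

I picked the finished handlebar up by its bare bar and held its clamp in front of the inspection camera. I handed the job in at 12.05 s with the arm at rest and still gripping. No verdict came back.

- **Position:** the calculated bore centre is on the lens axis at about 122 mm from the lens, and the arm is within about 0.6 mm of that target. This takes the lens lean as 0.451 rad, fitted from three camera views, and the clamp's place in the grip from where I gripped the bar.
- **Square and level:** the tool's orientation is within about 0.002 rad of square to the lens. The bar's slope in the scene picture gives a tilt of about 0.003 rad.
- **Picture check:** overlays in the scene and top views agree with the clamp and bar to about 2 mm. In the scene view the bar sat a steady 0.55 pixels (about 1.4 mm) below the prediction, which is within the calibration error.
- **Grip:** the gripper opening read 19.5 mm on the 22 mm bar. I regripped 4 mm lower and it read the same. The grip held through the lift and the move, with no sign of slipping.
- **Not checked:** I did not measure the clamp's rotation about the bar separately; the only check on it is the overlay. I also did not look again at the other parts on the bench, but the arm carried the handlebar well above them.

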